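# Run-down check of a bench indexing wheel

### The arm

A 6-joint arm with a two-finger parallel gripper is mounted at the origin on the work surface. World frame = base frame: x ahead of the robot, y to its left, z up, the work surface at z = 0. Lengths are in m, angles in rad, forces in N, time in s.
With the tool pointing down it reaches from about 0.325 to 0.875 m from the base axis. Payload 4.4 kg.
Tool frame: the origin (TCP) lies on the centre line of the jaws, within the pads' length; the fingertips stand 25 mm ahead of it and the grasp point (between the pads) lies 6 mm ahead of it; z points along the fingers, y is the line along which they close (so a half turn about z gives the same grasp; the last joint's range is limited). The gripper opens to 85 mm and grips with 20 to 120 N. Pads are 22 mm wide; open, the fingers measure 114 mm over their backs; the gripper's body (76 mm by 85 mm) begins 54 mm behind the grasp point. The pads swing forward as they close: fully open they stand 13 mm farther back than shut.
Start: joints at [-1.357, 0.207, 1.542, -0, 1.393, -0.15], TCP at [0.205, -0.537, 0.256] pointing down, gripper open.
Joint ranges: [-2.73, 2.73], [-0.86, 2.22], [0.23, 2.46], [-1.11, 4.25], [0.08, 2.63], [-2.82, 2.82]. Speed limits (rad/s): [2.79, 2.79, 3.14, 3.14, 3.14, 3.14].

### API

Orientations are given as a 3x3 rotation matrix whose columns are the frame's x, y, z axes.
In Python, from station import robot, grab_frame, camera_model, finder gives the robot as it stands. The module is installed in compiled form; this text tells all that it offers.
- The arm moves only by the tool arm_command, never from a script. Its argument "motion" is a list that holds one entry, the list of rows, each a list of 5 numbers: the closure, from 0 (fully open) to 1 (shut), then the shift along the tool's x, y, z each as a share of 0.4 m, from -1 to 1, then the turn about the tool's z as a share of 0.1 rad, from -1 to 1. A call has 1 to 20 rows; each row shifts and turns the commanded pose from where the row before left it, along the tool's axes as they then stand; what a row does not reach is not made up. A row lasts 1/8 s, in which the tool goes at most 62.5 mm and 10.7 degrees, less where a joint would pass 70% of its speed; a pose out of reach is approached as far as the arm can. A call with a number of a shift or a turn outside -1 to 1 is refused whole. A call with a gripper value outside its range is refused whole. The fingers move at their own pace and stop on an object; "force" is the grip in N (left out, the last holds). Time passes only in rows, so rows that do not move let the fingers close. It gives the time, the measured TCP pose, the force, the opening and the grip force at its end, in the units of the state.
- robot.observe(): the state, without advancing time (a new reading comes with each control period).
- grab_frame(name): name is "side" or "top" or "wrist"; returns the picture (384x512x3 uint8, red, green, blue); there is no depth.
- camera_model(name): a dict with "mtx" (3x3 intrinsics, pixels), "world_from_camera" (4x4, takes a point from camera to world coordinates). Camera axes: x right, y down, z forward; pixel columns grow to the right and rows downward; lengths in m; the calibration is good to about 2 mm. A picture is of the moment at which its call begins: read the wrist's pose just before it. camera_model takes no time and is no camera call; for the wrist camera it gives the pose at the moment of the call.
- robot.job_done(): hands the job in; it is judged then, once.
Trained networks look in the newest picture that a camera, given by its name, has taken for a name from the list of things; names that differ only in an ending like _2 or _b are one class to them, and where a whole thing is asked for, a point or a joint stands for the part that bears it (a point fixed in the world has none). Each returns a list of dicts, best first, with "conf" (0 to 1); they miss things now and then, are a little off and sometimes report something else, mostly with a low value. They report only what shows in the picture. A call takes as long as a camera call.
- finder.boxes_of(camera, target): "box" ([left, top, right, bottom] in pixels, round what is visible of it).
The state is a dict: "time": time; "joint_pos": joint angles; "joint_vel": joint speeds; "joint_torque": joint torques, N m; "ee_pos": TCP position; "tool_rot": TCP orientation; "ft_force": force on the tool from outside, world axes, zero at the start; "torque": the same for the moment, N m; "opening": finger opening in m; "grasp_force": force on a finger pad.
Only numpy, scipy, OpenCV 4.12 (cv2) and the standard library are available. Lean on these libraries where they do the work, as an engineer would, in place of code of your own. Each camera call takes 0.05 s, during which the arm holds its last target. There are 200 camera calls.

### The job

Check that the indexing wheel on the watchmaker's bench runs freely: flick it with a fingertip, either way round, and leave it untouched while its red line runs past the green plate at least once. Then, as the red line comes round to the plate again, brake the turning wheel from above with a fingertip so that it stops with the line pointing at the green plate, and take the hand away. Be gentle, never bring the wheel to a stop anywhere else or push it round slowly to the plate, do not shift or lift the stand, and leave the other things on the mat alone.

Things in the scene. Friction and masses are not known exactly. Their poses are not given: they have to be found in the camera images.
- stand: chrome stand of the wheel, loose on the bench, 2.6 kg, round foot 156 mm across; origin on the wheel's axis at the underside of the foot, z up, +x towards the green plate. The plate (44 mm wide, 30 mm radially, top 60 mm above the bench) stands 100 to 130 mm from the axis, just outside the wheel's rim, on an arm under the wheel. It may face any way.
- hub (a point): on the wheel's axis at the height of its face, 65 mm above the bench. Wheel: level, 190 mm across, 12 mm thick. A metal boss, 44 mm across, top 78 mm above the bench, turns with it at its centre; the face from 22 to 95 mm out is flat, dry plastic, free to touch. The wheel is sprung upwards: it yields downwards from about 3 to 7 N on, then 0.7 N per mm, and bottoms after 7 mm.
- mark (a point): point of the red line on the wheel's white face, 85 mm from the axis; the line is 8 mm wide, painted flat, runs radially from 57 to 93 mm from the axis and turns with the wheel. Short black lines stand every 30 degrees.
- plate (a point): point fixed to the stand, 85 mm from the axis at the height of the wheel's face, in the direction of the middle of the green plate; the red line points at the plate's middle when mark is here.
- wheel (a joint): angle of the red line from the middle of the green plate (rad), counter-clockwise positive from above; it counts on without limit, so every multiple of 6.283 is at the plate. The wheel weighs 0.45 to 0.75 kg and runs very freely: flicked to 3 rad/s it coasts about 18 s and 22 rad (each second it loses about 7.5 % of its speed plus 0.07 rad/s) and stays where it stops.
- screwdriver: small blue-handled screwdriver, 130 mm long, lying on the mat; origin under the middle, its length along its x axis; bystander
- loupe: black eye loupe standing on the mat, 34 mm across, 32 mm tall; origin at the centre of its underside; bystander
- oil_jar: amber glass oil jar with a red cap, 36 mm across, 45 mm tall; origin at the centre of its underside; bystander
- watch_case: brass watch case with a glass face, 40 mm across, 11 mm tall, with a small crown; origin at the centre of its underside; bystander

How it is judged:
On the way, in this order (a step that is already met when the one before it is completed fails the run):
1. the wheel spins on its own, untouched, faster than 0.4 rad/s, with the red line away from the plate (50 mm or more) ((velocity of joint wheel above 0.4 rad/s or velocity of joint wheel below -0.4 rad/s) and contact force between the fingers and stand below 0.05 N and horizontal distance between mark and plate above 0.05 m), for 0.15 s.
2. still untouched and turning, the red line runs past the green plate ((velocity of joint wheel above 0.1 rad/s or velocity of joint wheel below -0.1 rad/s) and contact force between the fingers and stand below 0.05 N and horizontal distance between mark and plate below 0.03 m).
3. still untouched and turning, the red line leaves the plate (60 mm or more) and goes round again ((velocity of joint wheel above 0.1 rad/s or velocity of joint wheel below -0.1 rad/s) and contact force between the fingers and stand below 0.05 N and horizontal distance between mark and plate above 0.06 m).
4. a fingertip on the wheel has stopped it with the red line at the green plate (within 20 mm of its middle) (contact force between the fingers and stand above 0.2 N and velocity of joint wheel between -0.08 and 0.08 rad/s and horizontal distance between mark and plate below 0.02 m), for 0.1 s.
At the end, for the whole second after the job is handed in: The wheel stands still (below 0.03 rad/s) with the end of the red line within 20 mm of the middle of the green plate, the stand is within 15 mm and every bystander within 12 mm of where it was, and the robot touches nothing (horizontal distance between mark and plate below 0.02 m and velocity of joint wheel between -0.03 and 0.03 rad/s and distance of stand from where it was at the start of the episode below 0.015 m and distance of each of screwdriver, loupe, oil_jar, watch_case from where it was at the start of the episode below 0.012 m).
It fails at once if after the flick (red line over 20 mm from its start) a finger is on the wheel at under 0.1 rad/s with the line over 50 mm from the plate (contact force between the fingers and stand above 0.15 N and velocity of joint wheel between -0.1 and 0.1 rad/s and horizontal distance between mark and plate above 0.05 m and distance of mark from where it was at the start of the episode above 0.02 m).
It fails at once if the stand is shifted by more than 15 mm, lifted or tipped (distance of stand from where it was at the start of the episode above 0.015 m or height (world z) of stand above 0.008 m or angle between stand's own z axis and vertical above 0.1 rad).
It fails at once if a bystander is moved by more than 12 mm (distance of any of screwdriver, loupe, oil_jar, watch_case from where it was at the start of the episode above 0.012 m).
It fails at once if the fingers press on the wheel or stand with more than 40 N (not gentle) (contact force between the fingers and stand above 40 N).
It also fails if it takes over 54 s, if anything falls off the work surface, if the arm or the gripper's body presses on something with over 40 N, if the wrist force passes 120 N, or if a joint passes its speed limit or range.

## Working session

There is one attempt and no reset: what is moved stays moved. The work goes in short steps, Python scripts to look and compute and a tool call to move; the robot and the scene stay as the last step left them, time stands still between calls to the robot, and variables do not carry over. Pictures are saved under pics/ and viewed, at most 10 in all, crops included, and the job is handed in when it is done.

Besides the shell and the picture viewer there is one more tool, called after "Request:" by a JSON object that holds its "name" and its "arguments". arm_command: Moves the arm, as the interface text tells. Shift numbers are shares of 0.4 m and turn numbers shares of 0.1 rad, none past 1 either way. Its arguments: {"type":"object","properties":{"motion":{"type":"array"},"force":{"type":"number"}},"required":["motion"]}

```bash
mkdir -p pics
cat > h.py <<'E'
from station import robot, grab_frame, camera_model, finder
import numpy as np, cv2
def px2w(cam,u,v,z,m=None):
    m=m or camera_model(cam);K=np.array(m["mtx"]);T=np.array(m["world_from_camera"])
    d=T[:3,:3]@np.linalg.solve(K,[u,v,1.]);o=T[:3,3];return o+d*(z-o[2])/d[2]
def w2px(cam,p):
    m=camera_model(cam);T=np.linalg.inv(np.array(m["world_from_camera"]));q=np.array(m["mtx"])@(T[:3,:3]@np.array(p)+T[:3,3]);return q[:2]/q[2]
E
python3 - <<'E'
from h import *
np.set_printoptions(precision=3,suppress=True)
for c in("top","side"):
    im=grab_frame(c);cv2.imwrite(f"pics/{c}0.png",im[:,:,::-1])
    print(c,np.array(camera_model(c)["world_from_camera"]))
for n in("hub","stand","mark","screwdriver","loupe","oil_jar","watch_case"):
    print(n,finder.boxes_of("top",n)[:2])
s=robot.observe();print(s["time"],s["ee_pos"],s["tool_rot"],s["opening"])
E
```

```text
top [[ 0.003 -0.994  0.113  0.398]
 [-1.    -0.     0.025 -0.017]
 [-0.025 -0.113 -0.993  1.331]
 [ 0.     0.     0.     1.   ]]
side [[ 0.984 -0.117  0.135  0.432]
 [-0.178 -0.629  0.756 -0.647]
 [-0.004 -0.768 -0.64   0.623]
 [ 0.     0.     0.     1.   ]]
hub []
stand [{'box': [240.0, 151.5, 307.1, 233.7], 'conf': 0.84}]
mark [{'box': [239.3, 152.9, 304.7, 221.5], 'conf': 0.62}]
screwdriver [{'box': [234.1, 151.9, 306.5, 222.2], 'conf': 0.43}]
loupe []
oil_jar [{'box': [142.6, 147.9, 157.5, 160.0], 'conf': 0.49}]
watch_case [{'box': [370.4, 205.9, 384.0, 217.8], 'conf': 0.5}]
0.45 [ 0.205 -0.537  0.256] [[ 0.935  0.356 -0.   ]
 [ 0.356 -0.935  0.   ]
 [ 0.    -0.    -1.   ]] 0.08557901806311981
```

View pics/top0.png

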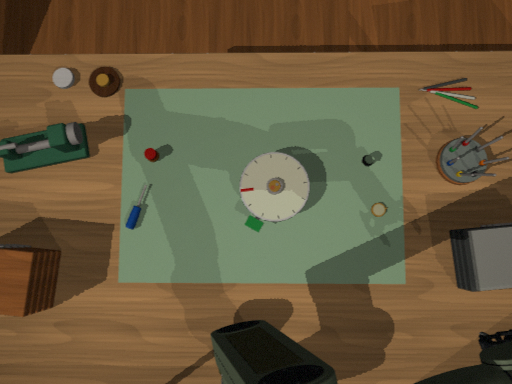

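View pics/side0.png

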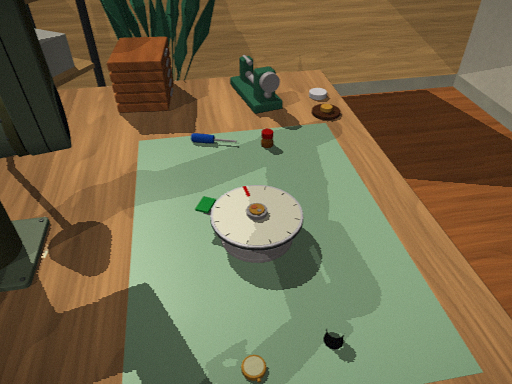

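The top view shows the wheel centred near (275,187), the red line at (247,190) and the green plate at (255,223). The bystanders are well clear. Next I compute the positions.

```bash
cat > meas.py <<'E'
from h import *
np.set_printoptions(precision=4,suppress=True)
def seg(im,cam,roi):
    h=cv2.cvtColor(im,cv2.COLOR_RGB2HSV);x0,y0,x1,y1=roi;R=np.zeros(h.shape[:2],np.uint8);R[y0:y1,x0:x1]=255
    big=lambda m:max(cv2.findContours(m&R,cv2.RETR_EXTERNAL,cv2.CHAIN_APPROX_NONE)[0],key=cv2.contourArea)
    w=big(cv2.inRange(h,(0,0,110),(179,60,255)))
    g=big(cv2.inRange(h,(45,170,60),(80,255,255)))
    r=(cv2.inRange(h,(0,150,80),(8,255,255))|cv2.inRange(h,(172,150,80),(179,255,255)))&R
    H=cv2.convexHull(w)[:,0]
    P=np.array([px2w(cam,u,v,.065)[:2] for u,v in H]);(c,rad)=cv2.minEnclosingCircle(P.astype(np.float32))
    M=cv2.moments(g);gp=px2w(cam,M['m10']/M['m00'],M['m01']/M['m00'],.06)[:2]
    yy,xx=np.nonzero(r);rp=px2w(cam,xx.mean(),yy.mean(),.065)[:2] if len(xx) else None
    return np.array(c),rad,gp,rp
if __name__=="__main__":
    for cam,roi in(("top",(225,140,325,240)),("side",(180,170,320,265))):
        im=cv2.imread(f"pics/{cam}0.png")[:,:,::-1].copy()
        c,rad,g,r=seg(im,cam,roi)
        print(cam,c,rad,g,np.linalg.norm(g-c),np.degrees(np.arctan2(*(g-c)[::-1])),r,np.linalg.norm(r-c),np.degrees(np.arctan2(*(r-c)[::-1])))
E
python3 meas.py
```

```text
top [ 0.5359 -0.0403] 0.19016751646995544 [0.4422 0.015 ] 0.10887887144226838 149.41963101885025 [0.5337 0.0352] 0.07557796302240999 91.650704327312
side [ 0.5335 -0.0103] 0.20299991965293884 [0.4438 0.0122] 0.09251199506382639 165.93360891774535 [0.536  0.0338] 0.04418752179495258 86.78748572348904
```

```bash
sed -i 's/(0,0,110),(179,60,255)/(0,0,165),(179,45,255)/' meas.py; python3 meas.py
```

```text
top [ 0.514  -0.0364] 0.08461853116750717 [0.4422 0.015 ] 0.08839680039629154 144.38059906067681 [0.5337 0.0352] 0.07429647342529616 74.62357383859798
side [ 0.5435 -0.0385] 0.09452876448631287 [0.4438 0.0122] 0.11185902683720442 153.04178871356098 [0.536  0.0338] 0.07273032549141653 95.91089003686169
```

Request:
{"name": "arm_command", "arguments": {"motion": [[[1,0.1056,-0.0779,0.02,0],[1,0.1056,-0.0779,0.02,0],[1,0.1056,-0.0779,0.02,0],[1,0.1056,-0.0779,0.02,0],[1,0.1056,-0.0779,0.02,0],[1,0.1056,-0.0779,0.02,0],[1,0.1056,-0.0779,0.02,0],[1,0.1056,-0.0779,0.02,0],[1,0.1056,-0.0779,0.03,0],[1,0.1056,-0.0779,0.03,0],[1,0.1056,-0.0779,0.03,0],[1,0.1056,-0.0779,0.04,0],[1,0.1056,-0.0779,0.04,0],[1,0,0,0,0],[1,0,0,0,0]]], "force": 30}}

```text
time: 2.33
ee_pos: [0.5734, 0.0364, 0.1242]
tool_rot: [[0.934, 0.356, -0.001], [0.356, -0.934, -0.001], [-0.001, 0.0, -1.0]]
ft_force: [-0.5, -0.4, 0.4]
opening: 0.0002
grasp_force: 0.0
```

Run:
```python
from h import *
np.set_printoptions(precision=4,suppress=True)
im=grab_frame("side");cv2.imwrite("pics/s1.png",im[:,:,::-1])
s=robot.observe();print(s["time"],s["ee_pos"],s["tool_rot"],s["ft_force"],s["opening"],s["joint_pos"])
from meas import seg
c,rad,g,r=seg(im,"side",(180,170,320,265));print(c,rad,g,r)
```

```text
2.375 [0.5734 0.0358 0.1245] [[ 0.9347  0.3553 -0.0001]
 [ 0.3553 -0.9347 -0.0004]
 [-0.0002  0.0004 -1.    ]] [-0.7977  0.7197  0.2417] -1.9709534153754953e-05 [-0.088   0.3456  1.6587 -0.0005  1.1373  1.1197]
[ 0.5445 -0.0388] 0.09526258707046509 [0.4439 0.0121] [0.5357 0.0362]
```

View pics/s1.png

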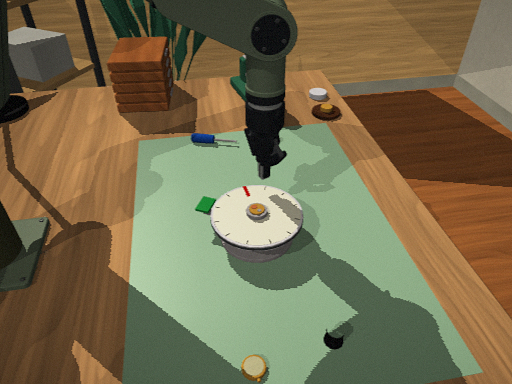

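The view is clear: the finger tip at (263,175) is behind the wheel, and the red line at (247,191) is visible. Now I descend to just above the face.

Request:
{"name": "arm_command", "arguments": {"motion": [[[1,0,0,0.04,0],[1,0,0,0.035,0],[1,0,0,0,0]]]}}

```text
time: 2.75
ee_pos: [0.5716, 0.0361, 0.092]
tool_rot: [[0.935, 0.355, -0.005], [0.355, -0.935, 0.0], [-0.004, -0.002, -1.0]]
ft_force: [-0.5, -0.4, 0.2]
opening: 0.0
grasp_force: 0.0
```

Request:
{"name": "arm_command", "arguments": {"motion": [[[1,0,0,0.01,0],[1,0,0,0,0]]]}}

```text
time: 3.0
ee_pos: [0.5737, 0.0365, 0.0903]
tool_rot: [[0.935, 0.356, 0.0], [0.356, -0.935, -0.0], [0.0, 0.0, -1.0]]
ft_force: [-0.6, 0.3, -0.4]
opening: 0.0002
grasp_force: 0.0
```

Request:
{"name": "arm_command", "arguments": {"motion": [[[1,0,0,0.0075,0],[1,0,0,0,0]]]}}

```text
time: 3.25
ee_pos: [0.5747, 0.0365, 0.0884]
tool_rot: [[0.934, 0.356, 0.002], [0.356, -0.934, -0.0], [0.002, 0.001, -1.0]]
ft_force: [-1.0, -0.2, 4.8]
opening: -0.0002
grasp_force: 2.6
```

Request:
{"name": "arm_command", "arguments": {"motion": [[[1,0.0102,0.0172,0.005,0],[1,0.023,0.0387,0,0],[1,0.0307,0.0516,0,0],[1,0.0307,0.0516,-0.06,0],[1,0.0128,0.0215,-0.03,0]]]}}

```text
time: 3.88
ee_pos: [0.6411, -0.0165, 0.1227]
tool_rot: [[0.935, 0.355, 0.003], [0.355, -0.935, -0.0], [0.002, 0.001, -1.0]]
ft_force: [0.3, 0.7, 0.9]
opening: -0.0003
grasp_force: 0.0
```

```bash
cat > track.py <<'E'
import sys
from meas import *
C=np.array([.5443,-.0387]);PA=np.radians(152.5)
def red():
    t=robot.observe()["time"];im=grab_frame("side")
    h=cv2.cvtColor(im,cv2.COLOR_RGB2HSV)
    m=(cv2.inRange(h,(0,130,60),(8,255,255))|cv2.inRange(h,(172,130,60),(179,255,255)))
    yy,xx=np.nonzero(m[180:262,200:312]);P=np.array([px2w("side",x+200,y+180,.065)[:2]-C for x,y in zip(xx,yy)]).reshape(-1,2)
    r=np.hypot(*P.T);P=P[(r>.05)&(r<.097)]
    if len(P)<5:return t,np.nan,im
    p=P.mean(0);a=np.arctan2(p[1],p[0])-PA;return t,(a+np.pi)%(2*np.pi)-np.pi,im
if __name__=="__main__":
    D=[]
    for i in range(int(sys.argv[1])):
        t,a,im=red();D.append((t,a))
    D=np.array(D);print(D.T);k=~np.isnan(D[:,1]);D=D[k];a=np.unwrap(D[:,1]);p=np.polyfit(D[:,0]-D[-1,0],a,1);print("at",D[-1,0],"angle",p[1],"speed",p[0])
    s=robot.observe();print(s["time"],s["ee_pos"],s["ft_force"])
    cv2.imwrite(f"pics/t{int(s['time']*100)}.png",im[:,:,::-1])
E
python3 track.py 10
```

```text
[[ 3.875   3.925   3.975   4.025   4.075   4.125   4.175   4.225   4.275
   4.325 ]
 [-2.0769 -2.1596 -2.2451 -2.3292 -2.4084 -2.4916 -2.5736 -2.6548 -2.7356
  -2.8182]]
at 4.325 angle -2.8193660948764205 speed -1.6447175118957815
4.375 [ 0.6387 -0.0151  0.1205] [-0.918   0.2407 -0.363 ]
```

The wheel is spinning clockwise at 1.64 rad/s, which may be just too little to reach the second pass. I'll add speed now with a moving flick, well before the first pass.

Request:
{"name": "arm_command", "arguments": {"motion": [[[1,-0.0634,-0.0971,0.02,0],[1,-0.0634,-0.0971,0.02,0],[1,0,0,0,0],[1,0.0282,0.0473,0.03,0],[1,0.0358,0.0602,0.0225,0],[1,0.0384,0.0645,-0.06,0],[1,0.0128,0.0215,-0.03,0]]]}}

```text
time: 5.25
ee_pos: [0.6379, -0.0187, 0.1222]
tool_rot: [[0.935, 0.354, 0.004], [0.354, -0.935, -0.001], [0.004, 0.002, -1.0]]
ft_force: [-0.4, -0.4, -1.0]
opening: -0.0
grasp_force: 0.0
```

```bash
python3 track.py 8
```

```text
[[5.25   5.3    5.35   5.4    5.45   5.5    5.55   5.6   ]
 [1.6893 1.5711 1.4524 1.3347 1.217  1.0983 0.9823 0.8654]]
at 5.6 angle 0.864182504370269 speed -2.3550931596054414
5.65 [ 0.6337 -0.0162  0.1192] [ 0.41    0.4093 -0.0957]
```

Request:
{"name": "arm_command", "arguments": {"motion": [[[1,-0.0585,-0.0943,0,0],[1,-0.0585,-0.0943,0.02,0],[1,0,0,0.03,0],[1,0,0,0,0],[1,0,0,0,0],[1,0,0,0,0],[1,0,0,0,0],[1,0,0,0,0],[1,0,0,0,0],[1,0,0,0,0],[1,0,0,0,0],[1,0,0,0,0],[1,0,0,0,0],[1,0,0,0,0],[1,0,0,0,0],[1,0,0,0,0],[1,0,0,0,0],[1,0,0,0,0],[1,0,0,0,0],[1,0,0,0,0]]]}}

```text
time: 8.15
ee_pos: [0.5645, 0.0368, 0.1003]
tool_rot: [[0.935, 0.356, 0.0], [0.356, -0.935, -0.0], [0.0, 0.0, -1.0]]
ft_force: [0.4, 1.0, -0.7]
opening: -0.0001
grasp_force: 0.0
```

```bash
python3 track.py 8
```

```text
[[8.15   8.2    8.25   8.3    8.35   8.4    8.45   8.5   ]
 [2.0809 1.9962 1.9085 1.8264 1.7429 1.6585 1.5786 1.4965]]
at 8.5 angle 1.4938837404691583 speed -1.669575797308353
8.55 [0.5645 0.0368 0.1003] [-0.3182  0.2116 -0.4103]
```

Request:
{"name": "arm_command", "arguments": {"motion": [[[1,0,0,0,0],[1,0,0,0,0],[1,0,0,0,0],[1,0,0,0,0],[1,0,0,0,0],[1,0,0,0,0],[1,0,0,0,0],[1,0,0,0,0],[1,0,0,0,0],[1,0,0,0,0],[1,0,0,0,0],[1,0,0,0,0],[1,0,0,0,0],[1,0,0,0,0],[1,0,0,0,0],[1,0,0,0,0],[1,0,0,0,0],[1,0,0,0,0],[1,0,0,0,0],[1,0,0,0,0]]]}}

```text
time: 11.05
ee_pos: [0.5645, 0.0368, 0.1003]
tool_rot: [[0.935, 0.356, -0.0], [0.356, -0.935, 0.0], [0.0, -0.0, -1.0]]
ft_force: [-0.3, -0.1, 0.8]
opening: -0.0003
grasp_force: 0.0
```

Request:
{"name": "arm_command", "arguments": {"motion": [[[1,0,0,0,0],[1,0,0,0,0],[1,0,0,0,0],[1,0,0,0,0],[1,0,0,0,0],[1,0,0,0,0],[1,0,0,0,0],[1,0,0,0,0],[1,0,0,0,0],[1,0,0,0,0],[1,0,0,0,0],[1,0,0,0,0]]]}}

```text
time: 12.55
ee_pos: [0.5645, 0.0368, 0.1003]
tool_rot: [[0.935, 0.356, 0.0], [0.356, -0.935, -0.0], [0.0, 0.0, -1.0]]
ft_force: [0.9, 0.4, -0.1]
opening: -0.0001
grasp_force: 0.0
```

```bash
python3 track.py 8
```

```text
[[12.55   12.6    12.65   12.7    12.75   12.8    12.85   12.9   ]
 [ 2.7859  2.7396  2.6947  2.6516  2.6092  2.5692  2.5243  2.4875]]
at 12.9 angle 2.483414585499615 speed -0.8533880051740665
12.95 [0.5645 0.0368 0.1003] [0.3154 0.0845 0.0609]
```

Request:
{"name": "arm_command", "arguments": {"motion": [[[1,0,0,0,0],[1,0,0,0,0],[1,0,0,0,0],[1,0,0,0,0],[1,0,0,0,0],[1,0,0,0,0],[1,0,0,0,0],[1,0,0,0,0]]]}}

```text
time: 13.95
ee_pos: [0.5645, 0.0368, 0.1003]
tool_rot: [[0.935, 0.356, 0.0], [0.356, -0.935, -0.0], [0.0, 0.0, -1.0]]
ft_force: [0.1, 1.1, 0.2]
opening: -0.0003
grasp_force: 0.0
```

```bash
python3 track.py 8
```

```text
[[13.95   14.     14.05   14.1    14.15   14.2    14.25   14.3   ]
 [ 1.6839  1.6492  1.6155  1.5813  1.5505  1.5166  1.4832  1.4496]]
at 14.3 angle 1.4496758342148313 speed -0.6660343612292297
14.35 [0.5644 0.0368 0.1003] [0.0356 0.6832 0.5252]
```

Request:
{"name": "arm_command", "arguments": {"motion": [[[1,0,0,0,0],[1,0,0,0,0],[1,0,0,0,0],[1,0,0,0,0],[1,0,0,0,0],[1,0,0,0,0],[1,0,0,0,0],[1,0,0,0,0],[1,0,0,0,0],[1,0,0,0,0]]]}}

```text
time: 15.6
ee_pos: [0.5645, 0.0368, 0.1003]
tool_rot: [[0.935, 0.356, -0.0], [0.356, -0.935, 0.0], [-0.0, -0.0, -1.0]]
ft_force: [-1.1, 0.1, -0.2]
opening: 0.0004
grasp_force: 0.0
```

```bash
python3 track.py 8
```

```text
[[15.6    15.65   15.7    15.75   15.8    15.85   15.9    15.95  ]
 [ 0.7255  0.6987  0.6785  0.6518  0.6309  0.6084  0.5864  0.5624]]
at 15.95 angle 0.5622286685551443 speed -0.46064014539430614
16.0 [0.5645 0.0368 0.1003] [-0.1372 -0.3132  0.3504]
```

Request:
{"name": "arm_command", "arguments": {"motion": [[[1,0,0,0,0],[1,0,0,0,0],[1,0,0,0,0],[1,0,0,0,0],[1,0,0,0,0],[1,0,0,0,0],[1,0,0,0,0],[1,0,0,0,0],[1,0,0,0,0],[1,0,0,0,0],[1,0,0,0,0],[1,0,0,0.038,0],[1,0,0,0,0],[1,0,0,0,0],[1,0,0,0,0]]]}}

```text
time: 17.88
ee_pos: [0.5657, 0.0369, 0.0861]
tool_rot: [[0.935, 0.356, 0.002], [0.356, -0.935, -0.0], [0.002, 0.001, -1.0]]
ft_force: [0.3, 0.8, 6.6]
opening: 0.0
grasp_force: 3.4
```

```bash
python3 track.py 4
```

```text
[[17.875  17.925  17.975  18.025 ]
 [ 0.0649  0.0649  0.0635  0.0635]]
at 18.025 angle 0.06335027093293336 speed -0.011296636195571103
18.075 [0.5656 0.0369 0.0861] [0.3105 1.139  7.4525]
```

Stopped at 0.064 rad (about 5 mm from the middle). I lift straight up.

Request:
{"name": "arm_command", "arguments": {"motion": [[[1,0,0,-0.02,0],[1,0,0,-0.06,0],[1,0,0,-0.1,0],[1,0,0,-0.1,0],[1,0,0,0,0],[1,0,0,0,0],[1,0,0,0,0]]]}}

```text
time: 18.95
ee_pos: [0.563, 0.0369, 0.1949]
tool_rot: [[0.935, 0.356, -0.004], [0.356, -0.935, 0.0], [-0.004, -0.002, -1.0]]
ft_force: [0.2, 0.1, 0.7]
opening: -0.0002
grasp_force: 0.0
```

```bash
python3 track.py 4; ls -t pics | head -1; cp pics/$(ls -t pics | head -1) pics/end.png
```

```text
[[18.95   19.     19.05   19.1   ]
 [ 0.1083  0.1109  0.1098  0.1134]]
at 19.1 angle 0.11268801191823478 speed 0.0280793025382116
19.15 [0.5639 0.0369 0.1959] [ 0.9016  0.9817 -0.5458]
t1914.png
```

View pics/end.png

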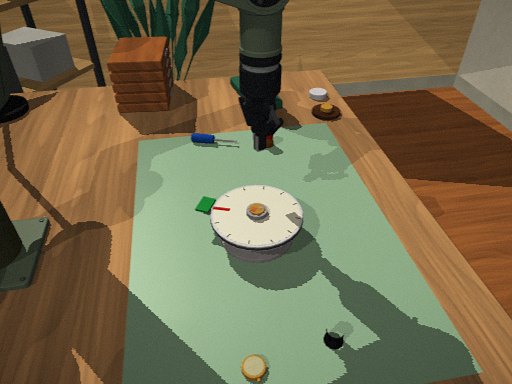

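The line at (221,209) points at the plate (205,204). The wheel crept slightly on release, so I let it settle.

Request:
{"name": "arm_command", "arguments": {"motion": [[[1,0,0,0,0],[1,0,0,0,0],[1,0,0,0,0],[1,0,0,0,0],[1,0,0,0,0],[1,0,0,0,0],[1,0,0,0,0],[1,0,0,0,0],[1,0,0,0,0],[1,0,0,0,0],[1,0,0,0,0],[1,0,0,0,0]]]}}

```text
time: 20.65
ee_pos: [0.5645, 0.0368, 0.1971]
tool_rot: [[0.935, 0.356, 0.0], [0.356, -0.935, -0.0], [0.0, 0.0, -1.0]]
ft_force: [0.7, -0.1, -0.4]
opening: 0.0001
grasp_force: 0.0
```

```bash
python3 track.py 6
```

```text
[[20.65   20.7    20.75   20.8    20.85   20.9   ]
 [ 0.1197  0.1184  0.1172  0.1184  0.1184  0.1188]]
at 20.9 angle 0.11824313048672311 speed -0.0017631869429714357
20.95 [0.5645 0.0368 0.1971] [-0.0832 -0.8838  0.1079]
```

The wheel is still at 0.118 rad, about 10 mm from the middle and within the 20 mm limit.

```bash
python3 -c "
from station import robot
print(robot.job_done())"
```

```text
the job is handed in; nothing more can be done
None
```

The job is handed in: after two flicks (the second, before the first pass, to add speed), the wheel ran past the plate twice untouched, and I braked it on the third pass; it rests about 10 mm from the plate's middle (limit 20 mm) with the hand clear, but the hand-in returned no verdict.

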